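# Hold a carton in the corner of the side-printing coder

## Task

Code the carton: slide the coder's red nozzle shutter fully open, then stand the carton on the coder's plate with its white panel against the print fence and press it square into the corner, so that it bears on the print fence and the end stop at once. Your program finishes while still holding it there: keep the carton gripped and pressed against both fences, without crushing it, so that it stays still while the head prints. Leave the other things on the table alone.

Things in the scene. Friction and masses are not known exactly. Their poses are not given: they have to be found in the camera images.
- coder: Fixed benchtop inkjet coder that prints on the sides of cartons. Grey base plate, top 12 mm above the table. Origin at table height under the inner corner of its two fences; x runs along the print fence to the end stop (roughly away from the robot), y points through the print fence to the print head, z up. Coder coordinates below are in mm. Free plate: x -215 to 0, y -105 to 0.
- corner (a point): Inner corner of the two fences on the plate's top, at coder (0, 0, 12); axes as the coder's. Behind the print fence stand the black print head (coder x -107 to -33, y 44 to 116, top at z 88) and the white controller (x -145 to -25, y 143 to 193, top at z 116).
- print_fence: Fixed aluminium fence along the coder's x: x -200 to 6, 6 mm thick, face at coder y = 0 looking to -y, top 30 mm above the plate (42 mm above the table), with a 50 mm long printing window centred at x -70. Fingers holding the carton across its width must stay above this fence. Origin at the corner on the plate's top.
- end_stop: Aluminium end fence of the coder, fixed: 8 mm thick, its face at coder x = 0 looking to -x, y -100 to 0, 30 mm high above the plate (top 42 mm above the table). Origin at the corner, on the plate's top.
- shutter (a joint): The red nozzle shutter, which slides in a straight track just behind the print fence towards the coder's -x (away from the end stop). 0 m = shut over the window, 0.060 m = fully open, against its stop. Friction holds it (about 1.5 N) where it is left.
- shutter_tab (a point): Grip point of the shutter's upright red thumb tab, moving with it: tab 12 mm thick along coder x, 20 mm wide along y, top 10 mm above this point, 36 mm above the fence. Along x nothing stands beside it above the fence; the print head's side begins 26 mm from it towards +y. At coder (-85, 18, 68) when shut, (-145, 18, 68) when open.
- carton: Closed brown carton to be coded: 136 mm long (its x), 50 mm wide (y), 92 mm tall, 0.3 to 0.55 kg, upright on the table. Origin at the centre of its underside. Its +y long side carries the white panel, which wraps 14 mm onto the top; tan tape runs beside it. In place, its x axis points along the coder's x and its origin is at coder (-68, -25, 12).
- panel (a point): Centre of the carton's white-panelled long side: carton (0, 25, 46) mm.
- chip_roll: Bystander: upright roll of poker chips, white and dark red, diameter 39 mm, 84 mm tall. Origin at the centre of its underside.
- ink_cartridge: Bystander: spare ink cartridge, black and blue, 70 x 24 x 50 mm. Origin at the centre of its underside.
- box_cutter: Bystander: yellow box cutter lying flat, 105 x 26 x 14 mm. Origin at the centre of its underside.
Mind the look-alikes: they are no part of the job. Several things have the shape of the carton; the one meant has the colours described above.

How it is judged:
On the way:
1. the shutter has been slid fully open (within 8 mm of its stop) (value of joint shutter above 0.052 m), for 0.2 s.
At the end, for the whole second after the job is handed in: For the last second: shutter within 8 mm of fully open; fingers hold the carton, still, on the plate within 3 mm, upright and square within 2 degrees, white panel within 4 mm of the print fence, end within 5 mm of the end stop, pressing each of the two with over 1 N (value of joint shutter above 0.052 m and contact force between carton and print_fence above 1 N and contact force between carton and end_stop above 1 N and contact force between the fingers and carton above 1 N and angle between the x axis of carton and the x axis of coder, either way round below 0.035 rad and angle between carton's own z axis and vertical below 0.035 rad and y of panel in the frame of coder above -0.004 m and x of carton in the frame of coder above -0.073 m and z of carton in the frame of coder below 0.015 m and linear speed of carton below 0.01 m/s); the arm keeps its last pose, push and grip.
It fails at once if the carton is crushed against a fence (over 60 N) (contact force between carton and print_fence above 60 N or contact force between carton and end_stop above 60 N).
It fails at once if a bystander is moved by more than 20 mm (distance of any of chip_roll, ink_cartridge, box_cutter from where it was at the start of the episode above 0.02 m).
It also fails if it takes over 72 s, if anything falls off the work surface, if the arm or the gripper's body presses on something with over 40 N, if the wrist force passes 120 N, or if a joint passes its speed limit or range.

## Robot

A 6-joint arm with a two-finger parallel gripper is mounted at the origin on the work surface. World frame = base frame: x ahead of the robot, y to its left, z up, the work surface at z = 0. Lengths are in m, angles in rad, forces in N, time in s.
With the tool pointing down it reaches from about 0.25 to 0.775 m from the base axis. Payload 4 kg.
Tool frame: the origin (TCP) lies midway between the tips of the shut fingers; the grasp point (between the pads) lies 19 mm behind it; z points along the fingers, y is the line along which they close (so a half turn about z gives the same grasp; the last joint's range is limited). The gripper opens to 94 mm and grips with 3 to 60 N. Pads are 16 mm wide; open, the fingers measure 119 mm over their backs; the gripper's body (75 mm by 177 mm) begins 78 mm behind the grasp point.
Start: joints at [1.246, 0.087, 1.371, -0, 1.684, -0.103], TCP at [0.121, 0.537, 0.206] pointing down, gripper open.
Joint ranges: [-3.1, 3.1], [-0.76, 2.03], [0.27, 2.55], [-1.08, 4.22], [0.17, 2.65], [-2.57, 2.57]. Speed limits (rad/s): [2.79, 2.79, 3.14, 3.14, 3.14, 3.14].

## Interface

Orientations are given as [roll, pitch, yaw] about the fixed x, y, z axes, in that order (R = Rz(yaw) Ry(pitch) Rx(roll)).
In Python, from bench import get_obs, snapshot, close_job gives the robot as it stands. The module is installed in compiled form; this text tells all that it offers.
- The arm moves only by the tool drive_tool, never from a script. Its argument "commands" is a list of rows, each a list of 6 numbers: the shift along the tool's x, y, z in units of 0.04 m (1.0 is 0.04 m), then the turn, a rotation vector about the tool's x, y, z in units of 0.1 rad (1.0 is 0.1 rad). In form: [[dx, dy, dz, wx, wy, wz], ...]. A call has 1 to 20 rows; each row shifts and turns the commanded pose from where the row before left it, along the tool's axes as they then stand; what a row does not reach is not made up. A row lasts 1/8 s, in which the tool goes at most 62.5 mm and 10.7 degrees, less where a joint would pass 70% of its speed; a pose out of reach is approached as far as the arm can. A call with a number of a shift or a turn outside -1 to 1 is refused whole. A call with a gripper value outside its range is refused whole. "gripper" is the closure, from 0 (fully open) to 1 (shut), set as the call begins (left out, the last holds). The fingers move at their own pace and stop on an object; the grip force is fixed at half the most. Time passes only in rows, so rows that do not move let the fingers close. It gives the time, the measured TCP pose, the force, the opening and the grip force at its end, in the units of the state.
- get_obs(): the state, without advancing time (a new reading comes with each control period).
- snapshot(name): name is "scene" or "top" or "wrist"; returns a dict with "image" (420x560x3 uint8, blue, green, red), "range_z" (420x560 float32, m along the optical axis (not along the pixel's ray), 0 where there is no reading), "fx", "fy", "cx", "cy" (pixels), "k1" (the pictures are not rectified: a ray, as slopes to the right and down, at radius r is drawn at 1 + k1 r^2 times it, then the intrinsics apply), "rvec" (rotation vector, rad) and "tvec" (3), from world to camera coordinates, as OpenCV has them. Camera axes: x right, y down, z forward; pixel columns grow to the right and rows downward; lengths in m; the calibration is good to about 2 mm. A picture is of the moment at which its call begins.
- close_job(): hands the job in; it is judged then, once.
The state is a dict: "time": time; "joint_positions": joint angles; "qvel": joint speeds; "joint_torque": joint torques, N m; "tool_pos": TCP position; "ee_rot": TCP orientation; "wrist_force": force on the tool from outside, world axes, zero at the start; "wrist_torque": the same for the moment, N m; "width": finger opening in m; "finger_force": force on a finger pad.
Only numpy, scipy, OpenCV 4.12 (cv2) and the standard library are available. Lean on these libraries where they do the work, as an engineer would, in place of code of your own. Each camera call takes 0.05 s, during which the arm holds its last target. There are 200 camera calls.

## Working session

There is one attempt and no reset: what is moved stays moved. The work goes in short steps, Python scripts to look and compute and a tool call to move; the robot and the scene stay as the last step left them, time stands still between calls to the robot, and variables do not carry over. Pictures are saved under pics/ and viewed, at most 10 in all, crops included, and the job is handed in when it is done.

Besides the shell and the picture viewer there is one more tool, called after "Call:" as name([rows], argument=value, ...), one row to a line, values as JSON. drive_tool: Moves the arm, as the interface text tells. Its arguments: {"type":"object","properties":{"commands":{"type":"array"},"gripper":{"type":"number"}},"required":["commands"]}

```bash
mkdir -p pics; cat > h.py <<'E'
import numpy as np, cv2
from bench import get_obs, snapshot, close_job
def snap(n,f=None):
    s=snapshot(n)
    if f: cv2.imwrite('pics/'+f,s['image'])
    np.savez('pics/'+n+'.npz',**s); return s
def load(n): return dict(np.load('pics/'+n+'.npz'))
def rays(s,uv):
    uv=np.atleast_2d(uv).astype(float); d=(uv-[s['cx'],s['cy']])/[s['fx'],s['fy']]
    u=d.copy()
    for _ in range(20): u=d/(1+s['k1']*(u**2).sum(1,keepdims=True))
    R=cv2.Rodrigues(s['rvec'])[0]; c=-R.T@s['tvec'].ravel()
    return c,np.c_[u,np.ones(len(u))]@R
def atz(s,uv,z):
    c,r=rays(s,uv); return c+r*((z-c[2])/r[:,2])[:,None]
def dep(s,uv):
    c,r=rays(s,uv); uv=np.atleast_2d(uv).astype(int)
    return c+r*s['range_z'][uv[:,1],uv[:,0]][:,None]
E
python3 - <<'E'
from h import *
np.set_printoptions(precision=4,suppress=True)
for n in('scene','top'): s=snap(n,n+'0.png'); print(n,s['fx'],s['k1'],rays(s,[280,210])[0])
print(get_obs())
E
```

```text
scene 416.3017058473251 0.012492238747253102 [ 0.9699 -0.6388  0.7984]
top 493.9297644420325 -0.13512172265268374 [ 0.4342 -0.2029  1.1965]
{'time': 0.1, 'joint_positions': array([ 1.2459,  0.0879,  1.3721, -0.    ,  1.6836, -0.1031]), 'qvel': array([ 0.0002, -0.0014, -0.0037, -0.0018, -0.0009, -0.0026]), 'joint_torque': array([  0.0024, -34.1249, -30.3303,   0.072 ,   0.0305,  -0.0001]), 'tool_pos': array([0.1209, 0.5361, 0.2045]), 'ee_rot': array([-3.1397, -0.0002,  2.9198]), 'wrist_force': array([ 0.595 ,  0.4687, -0.4807]), 'wrist_torque': array([-0.009 ,  0.0082,  0.0425]), 'finger_force': 0.0, 'width': 0.09406642144357452}
```

View pics/top0.png

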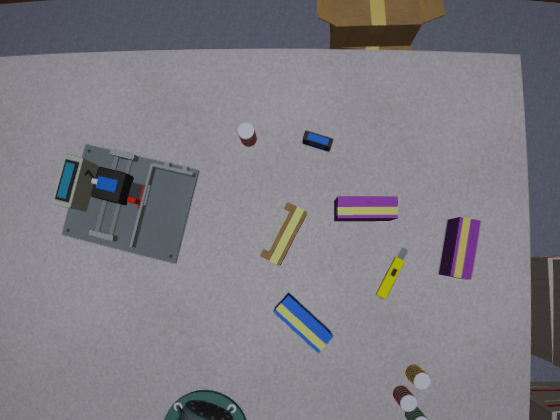

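View pics/scene0.png

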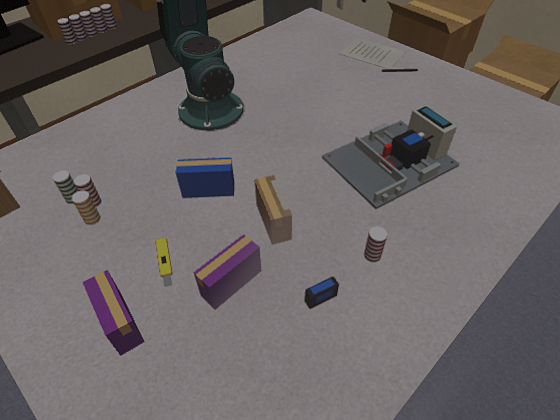

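The candidates are the brown box at top (285,233), the blue one at (303,322), and the purple ones at (366,208) and (460,248). Only the brown one fits. The greyish notch on its left side may be the white panel, so I'll check that in an enlarged crop.

```bash
python3 - <<'E'
from h import *
t=load('top')['image']; s=load('scene')['image']
a=cv2.resize(t[190:280,245:325],None,fx=5,fy=5,interpolation=cv2.INTER_CUBIC)
b=cv2.resize(t[135:270,55:210],(520,450),interpolation=cv2.INTER_CUBIC)[:, :400]
b=cv2.resize(t[140:270,55:205],(400,347),interpolation=cv2.INTER_CUBIC)
o=np.zeros((450,800,3),np.uint8); o[:450,:400]=a; o[:347,400:]=b
cv2.imwrite('pics/c1.png',o)
E
```

```text
(no output)
```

View pics/c1.png

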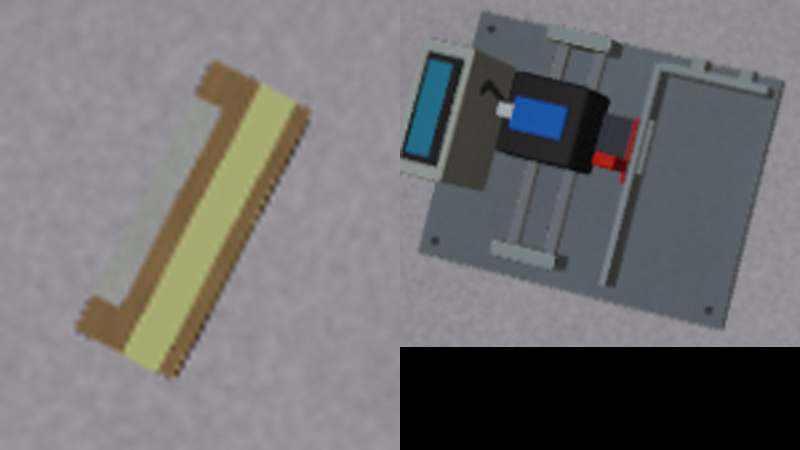

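The crop confirms the brown carton: white panel on its image-left side, wrapping onto the top, with tan tape beside it. Next I'll compute the poses.

```bash
cat >> h.py <<'E'
def fit2(m,w):
    m=np.array(m,float);w=np.array(w)[:,:2];mc=m-m.mean(0);wc=w-w.mean(0)
    a=np.arctan2((mc[:,0]*wc[:,1]-mc[:,1]*wc[:,0]).sum(),(mc*wc).sum())
    R=np.array([[np.cos(a),-np.sin(a)],[np.sin(a),np.cos(a)]]);t=w.mean(0)-R@m.mean(0)
    return a,t,(m@R.T+t-w)
E
python3 - <<'E'
from h import *
np.set_printoptions(precision=4,suppress=True)
s=load('top')
c=np.array([[212,60],[310,112],[175,378],[78,328]])/5+[245,190]
w=atz(s,c,.092); print(w, dep(s,[[284,233],[290,228]]))
# carton: +y panel side (image left); +x away => far end
print('carton',fit2([[.068,.025],[.068,-.025],[-.068,-.025],[-.068,.025]],w))
k=lambda p:(np.array(p)-[400,0])*150/400+[55,140]
f=atz(s,k([[600,283],[655,63],[771,88]]),.042)
print(f,np.linalg.norm(f[1]-f[0]),np.linalg.norm(f[2]-f[1]))
print('coder',fit2([[-.2,.006],[.007,.006],[.008,-.1]],f))
print('plate',atz(s,k([[484,12],[783,82],[724,328],[420,252]]),.012))
u=k([[610,160],[632,128],[625,180]]);print(u,dep(s,u),atz(s,u,.078))
R=s['range_z'];im=s['image'].astype(int);m=(im[...,2]>120)&(im[...,1]<60)&(im[...,0]<60)
v,uu=np.nonzero(m);q=uu<180;d=dep(s,np.c_[uu,v][q]);
print(np.c_[uu[q],v[q],d][::3])
E
```

```text
[[ 0.5506 -0.1947  0.092 ]
 [ 0.5274 -0.2388  0.092 ]
 [ 0.408  -0.1792  0.092 ]
 [ 0.4299 -0.1357  0.092 ]] [[ 0.4808 -0.1876  0.0931]
 [ 0.492  -0.2009  0.0928]]
carton (np.float64(-0.46063353227372156), array([ 0.479 , -0.1871]), array([[ 0.0004, -0.0003],
       [ 0.0014, -0.0009],
       [-0.0011, -0.    ],
       [-0.0007,  0.0012]]))
[[0.4483 0.179  0.042 ]
 [0.6468 0.135  0.042 ]
 [0.624  0.0283 0.042 ]] 0.20324041856785888 0.10910314081874774
coder (np.float64(-0.22833822803959863), array([0.6397, 0.1287]), array([[-0.0021,  0.0008],
       [ 0.0012, -0.002 ],
       [ 0.0009,  0.0012]]))
plate [[0.7019 0.312  0.012 ]
 [0.6345 0.0233 0.012 ]
 [0.4095 0.0724 0.012 ]
 [0.4749 0.3644 0.012 ]]
[[133.75  200.   ]
 [142.    188.   ]
 [139.375 207.5  ]] [[0.5548 0.1616 0.0779]
 [0.5885 0.1561 0.0353]
 [0.5411 0.1602 0.0375]] [[0.5548 0.1616 0.078 ]
 [0.5828 0.1429 0.078 ]
 [0.5374 0.1475 0.078 ]]
[[143.     185.       0.5946   0.1512   0.044 ]
 [142.     187.       0.5914   0.1572   0.0318]
 [142.     189.       0.5849   0.1531   0.0445]
 [142.     191.       0.5805   0.154    0.0412]
 [141.     193.       0.5755   0.1559   0.0424]
 [140.     196.       0.5686   0.1589   0.0398]
 [129.     197.       0.5621   0.1744   0.0743]
 [128.     198.       0.5595   0.176    0.0766]
 [131.     198.       0.5594   0.1685   0.0776]
 [134.     198.       0.5597   0.162    0.0754]
 [128.     199.       0.5568   0.1748   0.0799]
 [131.     199.       0.5571   0.1682   0.0781]
 [134.     199.       0.5568   0.1602   0.0805]
 [127.     200.       0.5542   0.1763   0.0823]
 [130.     200.       0.5547   0.1704   0.0784]
 [133.     200.       0.5547   0.1634   0.078 ]
 [129.     201.       0.5525   0.1733   0.0768]
 [132.     201.       0.5523   0.1652   0.0793]
 [132.     202.       0.55     0.1655   0.0784]
 [138.     205.       0.5465   0.1619   0.0436]]
```

Call:
drive_tool([
  [0, 0, 0, 0, 0, 0.985],
  [0, 0, 0, 0, 0, 0.985],
  [0, 0, 0, 0, 0, 0.985],
  [0, 0, 0, 0, 0, 0.985],
  [0, 0, 0, 0, 0, 0.985],
  [0, 0, 0, 0, 0, 0.985],
  [0, 0, 0, 0, 0, 0.985],
  [0, 0, 0, 0, 0, 0.985],
  [0, 0, 0, 0, 0, 0.985],
  [0, 0, 0, 0, 0, 0.985],
  [0, 0, 0, 0, 0, 0.985],
  [0, 0, 0, 0, 0, 0.985],
  [0, 0, 0, 0, 0, 0.985],
  [0, 0, 0, 0, 0, 0.985],
  [0, 0, 0, 0, 0, 0.985],
  [0, 0, 0, 0, 0, 0.985],
], gripper=0.4)

```text
time: 2.1
tool_pos: [0.1209, 0.5362, 0.2048]
ee_rot: [-3.141, 0.001, 1.341]
wrist_force: [-0.2, -1.1, 0.6]
width: 0.0566
finger_force: 0.0
```

Call:
drive_tool([
  [-0.435, 0.848, 0, 0, 0, 0],
  [-0.435, 0.848, 0, 0, 0, 0],
  [-0.435, 0.848, 0, 0, 0, 0],
  [-0.435, 0.848, 0, 0, 0, 0],
  [-0.435, 0.848, 0, 0, 0, 0],
  [-0.435, 0.848, 0, 0, 0, 0],
  [-0.435, 0.848, 0, 0, 0, 0],
  [-0.435, 0.848, 0, 0, 0, 0],
  [-0.435, 0.848, 0, 0, 0, 0],
  [-0.435, 0.848, 0, 0, 0, 0],
  [-0.435, 0.848, 0, 0, 0, 0],
  [-0.435, 0.848, 0, 0, 0, 0],
  [-0.435, 0.848, 0, 0, 0, 0],
  [-0.435, 0.848, 0, 0, 0, 0],
  [-0.435, 0.848, 0, 0, 0, 0],
  [0, 0, 0, 0, 0, 0],
  [0, 0, 0, 0, 0, 0],
  [0, 0, 0, 0, 0, 0],
])

```text
time: 4.35
tool_pos: [0.5572, 0.1686, 0.2056]
ee_rot: [-3.141, -0.0, 1.345]
wrist_force: [-0.3, -0.8, 0.3]
width: 0.0565
finger_force: 0.0
```

```bash
python3 - <<'E'
from h import *
s=snap('wrist','w1.png'); o=get_obs();print(o['tool_pos'],o['ee_rot'],o['width'],o['joint_positions'],s['fx'],rays(s,[280,210]))
E
```

```text
[0.55722849 0.16863735 0.20566307] [-3.14150677e+00 -3.09004614e-04  1.34529768e+00] 0.05659414559324819 [1.96308055e-01 1.59023991e-01 1.29077472e+00 3.19415728e-04
 1.69174578e+00 4.21845239e-01] 326.45058782830097 (array([0.57456735, 0.24170677, 0.38493281]), array([[-0.07286984, -0.23938894, -0.96840243]]))
```

View pics/w1.png

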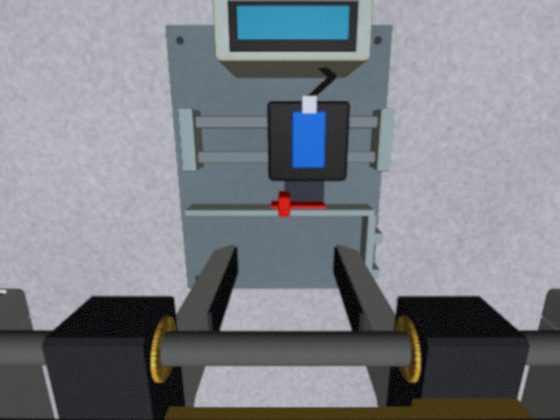

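The wrist view shows the tab at (285,203), the print fence running along row 210 from (187,210) to (373,210), and the end stop along column 370.

```bash
python3 - <<'E'
from h import *
np.set_printoptions(precision=4,suppress=True)
s=load('wrist');im=s['image'].astype(int)
m=(im[...,2]>100)&(im[...,1]<70)&(im[...,0]<70);v,u=np.nonzero(m);d=dep(s,np.c_[u,v])
q=(d[:,2]>.072)&(d[:,2]<.085);print(q.sum(),u[q].min(),u[q].max(),v[q].min(),v[q].max(),d[q].mean(0),atz(s,[[u[q].mean(),v[q].mean()]],.078))
f=atz(s,[[187,208],[373,208]],.042);print(f,np.linalg.norm(f[0]-f[1]))
cv2.imwrite('pics/w1c.png',cv2.resize(s['image'][170:300,160:410],(750,390),interpolation=cv2.INTER_CUBIC))
E
```

```text
235 278 290 196 216 [0.5561 0.1691 0.0777] [[0.5561 0.1692 0.078 ]]
[[0.451  0.1817 0.042 ]
 [0.6475 0.1366 0.042 ]] 0.20159743241701308
```

View pics/w1c.png

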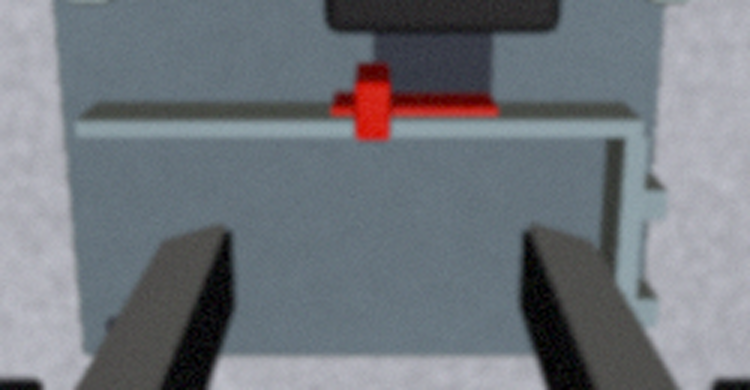

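Call:
drive_tool([
  [0, -0.03, 0.64, 0, 0, 0],
  [0, 0, 0.64, 0, 0, 0],
  [0, 0, 0.64, 0, 0, 0],
  [0, 0, 0.64, 0, 0, 0],
  [0, 0, 0.64, 0, 0, 0],
  [0, 0, 0.64, 0, 0, 0],
  [0, 0, 0, 0, 0, 0],
  [0, 0, 0, 0, 0, 0],
])

```text
time: 5.4
tool_pos: [0.5573, 0.1686, 0.0532]
ee_rot: [3.14, -0.001, 1.345]
wrist_force: [-0.2, -0.6, 0.3]
width: 0.0563
finger_force: 0.0
```

Call:
drive_tool([
  [0, 0, 0, 0, 0, 0],
  [0, 0, 0, 0, 0, 0],
  [0, 0, 0, 0, 0, 0],
  [0, 0, 0, 0, 0, 0],
  [0, 0, 0, 0, 0, 0],
  [0, 0, 0, 0, 0, 0],
  [0, 0, 0, 0, 0, 0],
  [0, 0, 0, 0, 0, 0],
], gripper=1)

```text
time: 6.4
tool_pos: [0.5566, 0.168, 0.0519]
ee_rot: [-3.141, 0.0, 1.344]
wrist_force: [-1.5, 0.2, 1.5]
width: 0.012
finger_force: 30.0
```

```bash
python3 - <<'E'
from h import *
np.set_printoptions(precision=4,suppress=True)
s=load('wrist')
p=np.array([[622,138],[77,138]])/3+[160,170]
w=atz(s,p,.042);print(w,np.linalg.norm(w[0]-w[1]));v=w[0]-w[1];print(np.arctan2(v[1],v[0]))
E
```

```text
[[0.64   0.1291 0.042 ]
 [0.4468 0.1734 0.042 ]] 0.19821419618252964
-0.22562024515649523
```

Call:
drive_tool([
  [0, -0.2, 0, 0, 0, 0],
  [0, -0.2, 0, 0, 0, 0],
  [0, -0.2, 0, 0, 0, 0],
  [0, -0.2, 0, 0, 0, 0],
  [0, -0.2, 0, 0, 0, 0],
  [0, -0.2, 0, 0, 0, 0],
  [0, -0.2, 0, 0, 0, 0],
  [0, -0.14, 0, 0, 0, 0],
  [0, 0, 0, 0, 0, 0],
  [0, 0, 0, 0, 0, 0],
])

```text
time: 7.65
tool_pos: [0.5033, 0.1802, 0.0518]
ee_rot: [3.126, -0.001, 1.343]
wrist_force: [19.7, -3.3, -13.1]
width: 0.0117
finger_force: 30.0
```

Call:
drive_tool([
  [0, 0, 0, 0, 0, 0],
  [0, 0, 0, 0, 0, 0],
  [0, 0, 0, 0, 0, 0],
  [0, 0, 0, 0, 0, 0],
  [0, 0, -0.5, 0, 0, 0],
  [0, 0, -1, 0, 0, 0],
  [0, 0, -1, 0, 0, 0],
  [0, 0, -1, 0, 0, 0],
  [0, 0, -0.5, 0, 0, 0],
  [0, 0, 0, 0, 0, 0],
  [0, 0, 0, 0, 0, 0],
], gripper=0.3)

```text
time: 9.02
tool_pos: [0.4961, 0.1818, 0.2105]
ee_rot: [-3.14, 0.001, 1.344]
wrist_force: [-0.3, 0.6, 0.5]
width: 0.0656
finger_force: 0.0
```

```bash
python3 - <<'E'
from h import *
np.set_printoptions(precision=4,suppress=True)
s=snap('wrist','w2.png');im=s['image'].astype(int)
m=(im[...,2]>100)&(im[...,1]<70)&(im[...,0]<70);v,u=np.nonzero(m);d=dep(s,np.c_[u,v])
q=(d[:,2]>.072)&(d[:,2]<.085);print(q.sum(),u[q].min(),u[q].max(),v[q].min(),v[q].max(),d[q].mean(0),atz(s,[[u[q].mean(),v[q].mean()]],.078))
o=get_obs();print(o['tool_pos'],o['ee_rot'],o['width'])
E
```

```text
214 288 299 194 213 [0.504  0.1809 0.0779] [[0.5041 0.181  0.078 ]]
[0.4959 0.1817 0.2101] [-3.1388  0.0013  1.3439] 0.06568858122774907
```

View pics/w2.png

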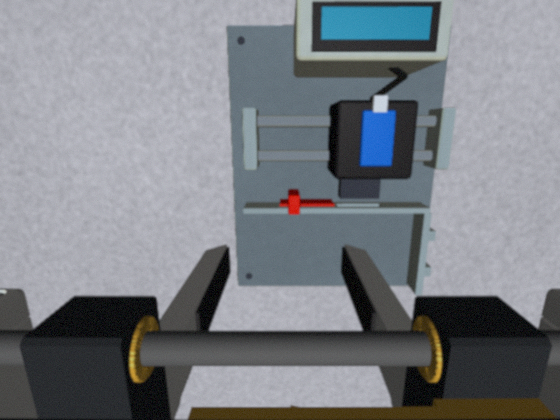

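The tab now sits at coder x ≈ -146, measured from the fence's end, so the shutter is fully open; it had started slightly ajar. Next, the carton.

Call:
drive_tool([
  [0, 0, 0, 0, 0, -0.954],
  [0, 0, 0, 0, 0, -0.954],
  [0, 0, 0, 0, 0, -0.954],
  [0, 0, 0, 0, 0, -0.954],
  [0, 0, 0, 0, 0, -0.954],
  [0, 0, 0, 0, 0, -0.954],
  [0, 0, 0, 0, 0, -0.954],
  [0, 0, 0, 0, 0, -0.954],
  [0, 0, 0, 0, 0, -0.954],
  [0, 0, 0, 0, 0, -0.954],
  [0, 0, 0, 0, 0, -0.954],
  [0, 0, 0, 0, 0, -0.954],
  [0, 0, 0, 0, 0, -0.954],
  [0, 0, 0, 0, 0, -0.954],
], gripper=0)

```text
time: 10.82
tool_pos: [0.496, 0.1817, 0.2099]
ee_rot: [-3.139, -0.003, 2.683]
wrist_force: [0.2, 0.2, -0.2]
width: 0.0943
finger_force: 0.0
```

Call:
drive_tool([
  [-0.372, -0.845, 0, 0, 0, 0],
  [-0.372, -0.845, 0, 0, 0, 0],
  [-0.372, -0.845, 0, 0, 0, 0],
  [-0.372, -0.845, 0, 0, 0, 0],
  [-0.372, -0.845, 0, 0, 0, 0],
  [-0.372, -0.845, 0, 0, 0, 0],
  [-0.372, -0.845, 0, 0, 0, 0],
  [-0.372, -0.845, 0, 0, 0, 0],
  [-0.372, -0.845, 0, 0, 0, 0],
  [-0.372, -0.845, 0, 0, 0, 0],
  [0, 0, 0, 0, 0, 0],
  [0, 0, 0, 0, 0, 0],
  [0, 0, 0, 0, 0, 0],
])

```text
time: 12.45
tool_pos: [0.4792, -0.1859, 0.2115]
ee_rot: [3.141, -0.001, 2.681]
wrist_force: [0.2, -0.0, -0.5]
width: 0.0937
finger_force: 0.0
```

```bash
python3 - <<'E'
from h import *
s=snap('wrist','w3.png'); o=get_obs();print(o['tool_pos'],o['ee_rot'],o['width'],o['joint_positions'])
E
```

```text
[ 0.47934802 -0.18589638  0.2116949 ] [ 3.14120446e+00 -3.71275206e-04  2.68102533e+00] 0.0941265276563122 [-4.80527783e-01  6.22644100e-03  1.44283424e+00  3.83562012e-04
  1.69291091e+00 -1.59071007e+00]
```

View pics/w3.png

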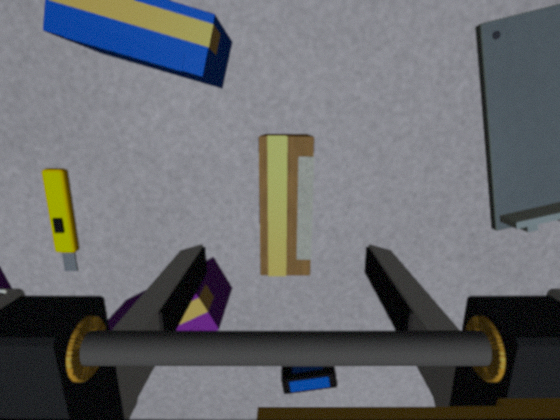

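Carton fills cols 260–313, rows 134–275, square to the fingers and centred. One of the purple boxes has a corner near (230,290), so I'll check the left finger's clearance to it.

```bash
python3 - <<'E'
from h import *
np.set_printoptions(precision=4,suppress=True)
s=load('wrist');tx=np.array([-.8956,.4448]);ty=np.array([.4448,.8956]);o=get_obs()['tool_pos'][:2]
for uv,z in(([230,290],.092),([212,258],.092),([230,290],0),([260,134],.092),([313,136],.092),([310,275],.092),([260,275],.092)):
    w=atz(s,[uv],z)[0]; d=w[:2]-o;print(uv,w,'tool',d@tx,d@ty,dep(s,[uv])[0])
E
```

```text
[230, 290] [ 0.53   -0.2746  0.092 ] tool -0.08479868270529277 -0.05691637559400886 [ 0.5625 -0.3077  0.0102]
[212, 258] [ 0.4916 -0.2736  0.092 ] tool -0.04994041493516357 -0.0730803315194176 [ 0.515  -0.3085  0.0051]
[230, 290] [ 0.5666 -0.3119  0.    ] tool -0.13418025116310342 -0.07403099443695618 [ 0.5625 -0.3077  0.0102]
[260, 134] [ 0.4075 -0.1763  0.092 ] tool 0.06864622169261053 -0.023404495496777252 [ 0.4064 -0.1833  0.0014]
[313, 136] [ 0.43   -0.1348  0.092 ] tool 0.0669036069053481 0.023798519306466107 [ 0.4358 -0.1291  0.0007]
[310, 275] [ 0.5511 -0.195   0.092 ] tool -0.06826057120113384 0.023773989435687568 [ 0.5938 -0.2076  0.0008]
[260, 275] [ 0.5288 -0.2397  0.092 ] tool -0.06822165340384656 -0.0261889325398517 [ 0.5648 -0.2661  0.0006]
```

Call:
drive_tool([
  [0, 0, 0.7, 0, 0, 0],
  [0, 0, 0.7, 0, 0, 0],
  [0, 0, 0.7, 0, 0, 0],
  [0, 0, 0.7, 0, 0, 0],
  [0, 0, 0.7, 0, 0, 0],
  [0, 0, 0.5, 0, 0, 0],
  [0, 0, 0.24, 0, 0, 0],
  [0, 0, 0, 0, 0, 0],
  [0, 0, 0, 0, 0, 0],
])

```text
time: 13.62
tool_pos: [0.4801, -0.1872, 0.0434]
ee_rot: [3.142, 0.002, 2.68]
wrist_force: [-0.2, -0.7, -0.0]
width: 0.0938
finger_force: 0.0
```

Call:
drive_tool([
  [0, 0, 0, 0, 0, 0],
  [0, 0, 0, 0, 0, 0],
  [0, 0, 0, 0, 0, 0],
  [0, 0, 0, 0, 0, 0],
  [0, 0, 0, 0, 0, 0],
  [0, 0, 0, 0, 0, 0],
  [0, 0, 0, 0, 0, 0],
  [0, 0, 0, 0, 0, 0],
], gripper=1)

```text
time: 14.62
tool_pos: [0.4794, -0.1867, 0.0423]
ee_rot: [3.141, 0.0, 2.679]
wrist_force: [-0.5, 2.7, 0.3]
width: 0.0499
finger_force: 30.0
```

Call:
drive_tool([
  [0, 0, -0.4, 0, 0, 0],
  [0, 0, -0.7, 0, 0, 0],
  [0, 0, -0.7, 0, 0, 0],
  [0, 0, -0.7, 0, 0, -0.3],
  [0, 0, 0, 0, 0, -0.7],
  [0, 0, 0, 0, 0, -0.7],
  [0, 0, 0, 0, 0, -0.665],
  [0.02, 0.5, 0, 0, 0, 0],
  [0.02, 0.7, 0, 0, 0, 0],
  [0.02, 0.7, 0, 0, 0, 0],
  [0.02, 0.7, 0, 0, 0, 0],
  [0.02, 0.7, 0, 0, 0, 0],
  [0.02, 0.7, 0, 0, 0, 0],
  [0.02, 0.7, 0, 0, 0, 0],
  [0.02, 0.7, 0, 0, 0, 0],
  [0.02, 0.7, 0, 0, 0, 0],
  [0, 0.7, 0, 0, 0, 0],
  [0, 0.55, 0, 0, 0, 0],
  [0, 0, 0, 0, 0, 0],
  [0, 0, 0, 0, 0, 0],
])

```text
time: 17.12
tool_pos: [0.5377, 0.1003, 0.1421]
ee_rot: [-3.14, -0.001, 2.916]
wrist_force: [-0.2, 0.0, -4.0]
width: 0.05
finger_force: 30.0
```

```bash
python3 - <<'E'
from h import *
s=snap('wrist','w4.png'); o=get_obs();print(o['tool_pos'],o['ee_rot'],o['width'],o['finger_force'])
E
```

```text
[0.53775219 0.10017796 0.14215946] [-3.14059789e+00 -4.55327930e-04  2.91508681e+00] 0.049520016629394696 29.98409003019333
```

View pics/w4.png

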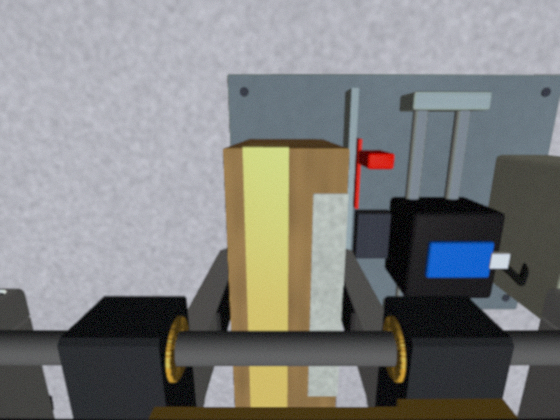

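Call:
drive_tool([
  [0, 0, 0.45, 0, 0, 0],
  [0, 0, 0.5, 0, 0, 0],
  [0, 0, 0.5, 0, 0, 0],
  [0, 0, 0.4, 0, 0, 0],
  [0, 0, 0.2, 0, 0, 0],
  [0, 0, 0.1, 0, 0, 0],
  [0, 0, 0, 0, 0, 0],
  [0, 0, 0, 0, 0, 0],
])

```text
time: 18.18
tool_pos: [0.5387, 0.1012, 0.0572]
ee_rot: [3.141, 0.002, 2.916]
wrist_force: [0.4, 0.4, -4.5]
width: 0.05
finger_force: 30.0
```

Call:
drive_tool([
  [-0.15, 0.15, 0, 0, 0, 0],
  [-0.15, 0.15, 0, 0, 0, 0],
  [-0.1, 0.12, 0, 0, 0, 0],
  [0, 0.05, 0, 0, 0, 0],
  [0, 0, 0, 0, 0, 0],
  [0, 0, 0, 0, 0, 0],
])

```text
time: 18.92
tool_pos: [0.5576, 0.1158, 0.0562]
ee_rot: [-3.141, -0.0, 2.916]
wrist_force: [0.4, -0.1, -4.9]
width: 0.0498
finger_force: 30.0
```

Call:
drive_tool([
  [0, 0.05, 0.01, 0, 0, 0],
  [0, 0.05, 0.01, 0, 0, 0],
  [0, 0.05, 0.01, 0, 0, 0],
  [0, 0, 0, 0, 0, 0],
  [0, 0, 0, 0, 0, 0],
])

```text
time: 19.55
tool_pos: [0.5592, 0.1217, 0.0551]
ee_rot: [3.142, -0.0, 2.916]
wrist_force: [-0.5, -0.5, -5.1]
width: 0.0498
finger_force: 30.0
```

Call:
drive_tool([
  [-0.05, 0, 0, 0, 0, 0],
  [-0.05, 0, 0, 0, 0, 0],
  [-0.05, 0, 0, 0, 0, 0],
  [0, 0, 0, 0, 0, 0],
  [0, 0, 0, 0, 0, 0],
])

```text
time: 20.18
tool_pos: [0.565, 0.1204, 0.055]
ee_rot: [3.142, -0.0, 2.916]
wrist_force: [-1.0, 0.8, -4.8]
width: 0.0498
finger_force: 30.0
```

Now I'll press in small steps, watching the wrist force.

Call:
drive_tool([
  [0, 0.04, 0, 0, 0, 0],
  [0, 0, 0, 0, 0, 0],
  [0, 0.04, 0, 0, 0, 0],
  [0, 0, 0, 0, 0, 0],
  [0, 0, 0, 0, 0, 0],
])

```text
time: 20.8
tool_pos: [0.5656, 0.1225, 0.0551]
ee_rot: [-3.14, -0.0, 2.916]
wrist_force: [-0.9, -5.2, -2.8]
width: 0.0497
finger_force: 30.0
```

Call:
drive_tool([
  [-0.04, 0, 0, 0, 0, 0],
  [0, 0, 0, 0, 0, 0],
  [-0.04, 0, 0, 0, 0, 0],
  [0, 0, 0, 0, 0, 0],
  [0, 0, 0, 0, 0, 0],
])

```text
time: 21.42
tool_pos: [0.5674, 0.1221, 0.0546]
ee_rot: [-3.139, -0.003, 2.916]
wrist_force: [-3.9, -4.9, -3.2]
width: 0.0498
finger_force: 30.0
```

Call:
drive_tool([
  [-0.05, 0, 0, 0, 0, 0],
  [0, 0.03, 0, 0, 0, 0],
  [-0.04, 0, 0.01, 0, 0, 0],
  [0, 0, 0, 0, 0, 0],
  [0, 0, 0, 0, 0, 0],
  [0, 0, 0, 0, 0, 0],
  [0, 0, 0, 0, 0, 0],
])

```text
time: 22.3
tool_pos: [0.5698, 0.1217, 0.0547]
ee_rot: [-3.137, -0.006, 2.916]
wrist_force: [-8.8, -6.2, 1.5]
width: 0.0495
finger_force: 30.0
```

```bash
python3 - <<'E'
from h import *
np.set_printoptions(precision=4,suppress=True)
o=get_obs();F=o['wrist_force'];print(o['tool_pos'],o['ee_rot'],F,'x',F@[.9746,-.2241,0],'y',F@[.2241,.9746,0],o['wrist_torque'])
t=snap('top');s=snap('wrist')
a=cv2.resize(s['image'],(450,338));b=cv2.resize(t['image'][140:270,70:200],(338,338),interpolation=cv2.INTER_CUBIC)
cv2.imwrite('pics/f.png',np.hstack([a,b]))
E
```

```text
[0.5698 0.1217 0.0547] [-3.1373 -0.0058  2.9158] [-8.8087 -6.1806  1.4968] x -7.19985272874401 y -7.9976453150104625 [-1.3113  1.3832  0.159 ]
```

View pics/f.png

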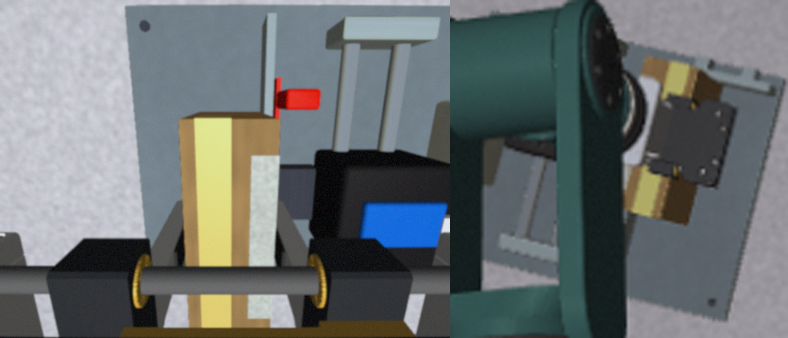

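Fence contact on y is clear. On x, friction alone could explain the 7 N, so I'll push a little further to be sure of the end stop.

Call:
drive_tool([
  [-0.05, 0, -0.02, 0, 0, 0],
  [0, 0, 0, 0, 0, 0],
  [-0.05, 0, 0, 0, 0, 0],
  [0, 0, 0, 0, 0, 0],
  [0, 0, 0, 0, 0, 0],
  [0, 0, 0, 0, 0, 0],
])

```text
time: 23.15
tool_pos: [0.57, 0.1217, 0.0552]
ee_rot: [-3.137, -0.014, 2.916]
wrist_force: [-17.1, -4.5, 6.3]
width: 0.0498
finger_force: 30.0
```

Call:
drive_tool([
  [0, 0, 0, 0, 0, 0],
  [0, 0, 0, 0, 0, 0],
  [0, 0, 0, 0, 0, 0],
  [0, 0, 0, 0, 0, 0],
  [0, 0, 0, 0, 0, 0],
  [0, 0, 0, 0, 0, 0],
  [0, 0, 0, 0, 0, 0],
  [0, 0, 0, 0, 0, 0],
])

```text
time: 24.15
tool_pos: [0.57, 0.1217, 0.0552]
ee_rot: [-3.137, -0.014, 2.916]
wrist_force: [-16.9, -5.1, 7.1]
width: 0.0498
finger_force: 30.0
```

Call:
drive_tool([
  [0.03, 0, -0.01, 0, 0, 0],
  [0, 0, 0, 0, 0, 0],
  [0, 0, 0, 0, 0, 0],
  [0, 0, 0, 0, 0, 0],
  [0, 0, 0, 0, 0, 0],
  [0, 0, 0, 0, 0, 0],
])

```text
time: 24.9
tool_pos: [0.5699, 0.1217, 0.0552]
ee_rot: [-3.137, -0.012, 2.916]
wrist_force: [-13.4, -5.7, 4.4]
width: 0.0497
finger_force: 30.0
```

```bash
python3 - <<'E'
from h import *
np.set_printoptions(precision=4,suppress=True)
s=snap('wrist');v,u=np.mgrid[150:300,235:340];p=dep(s,np.c_[u.ravel(),v.ravel()])
q=p[abs(p[:,2]-.104)<.006];d=q[:,:2]-q[:,:2].mean(0)
e=np.c_[d@[.9746,-.2241],d@[.2241,.9746],np.ones(len(d))]
print(len(q),e.min(0),e.max(0),np.linalg.lstsq(e,q[:,2],rcond=None)[0])
o=get_obs();F=o['wrist_force'];print(o['tool_pos'],o['ee_rot'],F,'x',F@[.9746,-.2241,0],'y',F@[.2241,.9746,0])
E
```

```text
15695 [-0.0311 -0.023   1.    ] [0.0347 0.023  1.    ] [-0.0119 -0.0029  0.1056]
[0.5699 0.1217 0.0552] [-3.1368 -0.012   2.9157] [-13.1125  -5.176    3.5705] x -11.619500558794451 y -7.983022022502834
```

```bash
python3 -c "
from bench import close_job
print(close_job())"
```

```text
the job is handed in; nothing more can be done
None
```

I handed the job in with the shutter open and the carton gripped and pressed into the corner at about 12 N on the end stop and 8 N on the print fence (wrist-force estimates), tilted about 0.012 rad; the hand-in call gave no verdict.

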